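Park a die in the sloped gutter

ROBOT

A 6-joint arm with a two-finger parallel gripper is mounted at the origin on a cart in front of the work surface, level with it; the furniture and walls round the work are solid. World frame = base frame: x ahead of the robot, y to its left, z up, the work surface at z = 0. Lengths are in m, angles in rad, forces in N, time in s.
With the tool pointing down it reaches from about 0.325 to 0.775 m from the base axis. Payload 5.5 kg.
Tool frame: the origin (TCP) lies midway between the tips of the shut fingers; the grasp point (between the pads) lies 19 mm behind it (bot.tcp_to_grasp is the distance from the TCP to the grasp point, in m); z points along the fingers, y is the line along which they close (so a half turn about z gives the same grasp; the last joint's range is limited). The gripper opens to 85 mm and grips with 20 to 120 N. Pads are 22 mm wide; open, the fingers measure 114 mm over their backs; the gripper's body (76 mm by 85 mm) begins 54 mm behind the grasp point. The pads swing forward as they close: fully open they stand 13 mm farther back than shut.
Start: joints at [1.288, 0.091, 1.231, -0, 1.82, -0.057], TCP at [0.134, 0.585, 0.231] pointing down, gripper open.
Joint ranges: [-2.87, 2.87], [-0.86, 2.18], [0.17, 2.46], [-1.51, 4.65], [0.06, 2.69], [-2.65, 2.65]. Speed limits (rad/s): [2.57, 2.57, 3.01, 3.14, 3.14, 3.14].

INTERFACE

Orientations are given as a unit quaternion [x, y, z, w].
In Python, from cell import read_state, viewer, workorder, bot gives the robot as it stands.
- The arm moves only by the tool carry_out, never from a script. Its argument "commands" is a list of rows, each an object with "claw": the finger opening in mm, from 0 to 85.4; "offset": the shift along the tool's x, y, z in units of 30 mm (1.0 is 30 mm), a list of three; "twist": the turn about the tool's z in units of 5 degrees (1.0 is 5 degrees). A call has 1 to 5 rows; each row is the pose to reach, as a shift and turn from the pose commanded when the call began, along the tool's axes at that moment; what a row does not reach only later rows make up. A row lasts 1/12 s, in which the tool goes at most 41.7 mm and 7.16 degrees, less where a joint would pass 70% of its speed; a pose out of reach is approached as far as the arm can. A call with a gripper value outside its range is refused whole. The fingers move at their own pace and stop on an object; "force" is the grip in N (left out, the last holds). Time passes only in rows, so rows that repeat a pose let the fingers close. It gives the time, the measured TCP pose, the force, the opening and the grip force at its end, in the units of the state.
- read_state(): the state, without advancing time (a new reading comes with each control period).
- viewer.camera(name): name is "scene" or "top"; returns a dict with "color" (384x512x3 uint8, blue, green, red), "mtx" (3x3 intrinsics, pixels), "R" (3x3) and "t" (3): a world point X has camera coordinates R X + t. Camera axes: x right, y down, z forward; pixel columns grow to the right and rows downward; lengths in m; the calibration is good to about 2 mm. A picture is of the moment at which its call begins. There is no depth.
- workorder.finish_job(): hands the job in; it is judged then, once.
The state is a dict: "time": time; "joint_positions": joint angles; "qvel": joint speeds; "effort": joint torques, N m; "tcp_pos": TCP position; "eef_rot": TCP orientation; "wrist_force": force on the tool from outside, world axes, zero at the start; "moment": the same for the moment, N m; "finger_gap": finger opening in m; "gripper_force": force on a finger pad.
Only numpy, scipy, OpenCV 4.12 (cv2) and the standard library are available. Lean on these libraries where they do the work, as an engineer would, in place of code of your own. Each camera call takes 0.05 s, during which the arm holds its last target. There are 200 camera calls.

TASK

Push the round die that stands on its rim at the low end of the sloped gutter up the gutter and over the crest, so that it lies against the end stop and does not roll back. Then push the keeper bar round across the gutter behind the die, as far as it goes. Use the outside of the fingers only: the die stays in the gutter and is never lifted, and the loose parts standing about are left where they are.

Things in the scene. Friction and masses are not known exactly. Their poses are not given: they have to be found in the camera images.
- gutter: Fixed aluminium gutter on a grey base plate. Origin on the table under its middle; x level along the gutter, uphill; y to the left; z up. Centre line y = 0, inside 36 mm wide, walls 3 mm thick and 8 mm above the floor. Floor straight at 8 deg from x = -150 mm, height 22 mm, up to the crest. A cross bar 8 mm high at x = -149 to -144 mm holds the die at the low end. Plate y -65 to +45 mm.
- die_center (a point): Centre of the steel die, a short wheel 51 mm in diameter, 33 mm wide, about 0.42 kg, standing on its rim in the gutter, axis across it (the point's z). Smooth and oiled; rolls back when let go below the crest. It starts on the low cross bar, centre at about x = -129, z = 50 mm of the gutter's frame; against the end stop its centre is at about x = +92, z = 75 mm.
- die: The same die: push it with the fingertips reaching well below its centre, or they ride up over it. Origin at the centre of one flat face, z along its axis.
- crest (a point): Crest of the gutter floor, on the centre line: gutter frame x = +70, z = 53 mm. Beyond it the floor dips at 10 degrees to the end stop, and the die rolls on to the stop by itself.
- stop (a point): Point on the upright face of the steel end stop, on the centre line: gutter frame x = +118 mm, about the seated die's centre height. The stop plate is 8 mm thick, its top at z = 93 mm.
- keeper (a joint): Angle (rad) of the keeper, a level steel bar on an upright pivot post beside the gutter. 0: shut, across the gutter along its +y, at its limit, just behind the seated die. Grows as the bar swings toward the low end; at 1.57 it points straight downhill beside the gutter. Starts open, 1.5 to 1.85. Stiff pivot (0.5 N at the pin): it stays where it is left.
- keeper_pivot (a point): Axis of the keeper's upright pivot, at the bar's middle height: gutter frame x = +56, y = -50, z = 75 mm. The bar is 10 mm wide, 12 mm high (z = 69 to 81 mm) and 105 mm long from the axis.
- keeper_pin (a point): Upright round pin near the free end of the keeper bar, 100 mm from the pivot axis, 14 mm in diameter, its top at z = 115 mm; the point is at z = 97 mm. Push it or the bar from the open side. When shut it stands at gutter frame y = +50 mm, beyond the far wall. A thin rest post stands on the closing side of the shut bar at y = +36 mm, up to z = 80 mm.
- pin: Bystander: upright steel locating pin with a thin pilot, 34 mm in diameter, 74 mm high; origin under it. Loose.
- flat_die: Bystander: round die lying flat, 43 mm in diameter, 28 mm high; origin under it. Loose.
- pilot: Bystander: brown copper alloy pilot, spool-shaped, 30 mm in diameter, 62 mm high; origin under it. Loose.
There are look-alikes about, which are no part of the job. Leave any turquoise look-alike of the die alone.

How it is judged:
By the outcome, as a careful person would: the job done as asked, in the order asked, and still so for the second after the job is handed in, with the robot touching nothing.
It also fails if it takes over 58 s, if anything falls off the work surface, if the arm or the gripper's body presses on something with over 40 N, if the wrist force passes 120 N, or if a joint passes its speed limit or range.

## Working session

There is one attempt and no reset: what is moved stays moved. The work goes in short steps, Python scripts to look and compute and a tool call to move; the robot and the scene stay as the last step left them, time stands still between calls to the robot, and variables do not carry over. Pictures are saved under pics/ and viewed, at most 10 in all, crops included, and the job is handed in when it is done.

Besides the shell and the picture viewer there is one more tool, called after "Request:" in YAML: its name, and indented under it one key for each argument. carry_out: Moves the arm, as the interface text tells. Its arguments: {"type":"object","properties":{"commands":{"type":"array"},"force":{"type":"number"}},"required":["commands"]}

```bash
mkdir -p pics
cat > h.py <<'E'
import numpy as np, cv2
from cell import read_state, viewer, workorder, bot
def shot(n,f):
    c=viewer.camera(n); np.savez('pics/'+f+'.npz',**{k:np.array(v) for k,v in c.items()}); cv2.imwrite('pics/'+f+'.png',c['color']); return c
def load(f): return dict(np.load('pics/'+f+'.npz'))
def ray(c,u,v,z):
    d=c['R'].T@np.linalg.solve(c['mtx'],[u,v,1.]); o=-c['R'].T@c['t']; return o+d*(z-o[2])/d[2]
def proj(c,X):
    p=c['mtx']@(c['R']@np.array(X)+c['t']); return p[:2]/p[2]
E
python3 - <<'E'
from h import *
a=shot('top','t0');b=shot('scene','s0')
for c in(a,b): print(-c['R'].T@c['t'],c['R'][2])
s=read_state();print(s['tcp_pos'],s['eef_rot'],s['time'])
E
```

```text
[0.42166106 0.04208997 0.98192926] [ 1.72312039e-01  3.53790422e-04 -9.85042352e-01]
[-0.05101541 -0.55280083  0.59384117] [ 0.62053994  0.59980634 -0.50513616]
[0.1342523  0.58453064 0.23024951] [ 1.12653763e-01  9.93633906e-01 -8.75180259e-04 -1.54667110e-04] 0.1
```

View pics/t0.png

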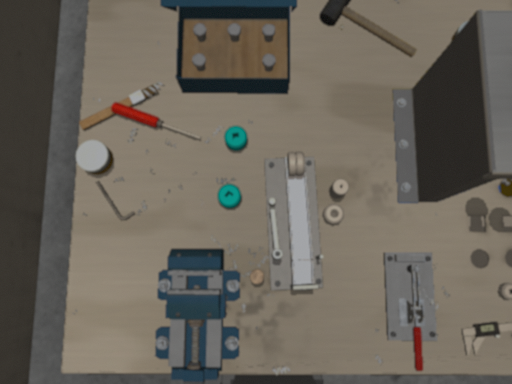

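View pics/s0.png

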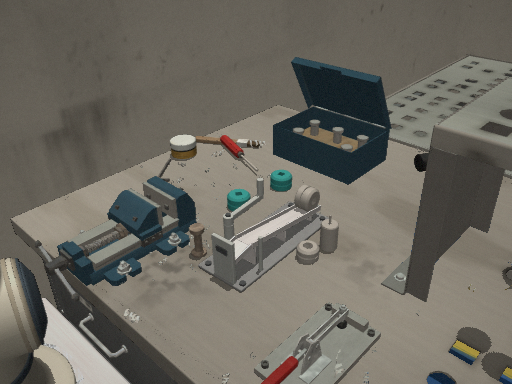

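The top view shows the grey steel die on its rim at (296,163), at the far low end of the gutter. The end stop is at (304,287), the keeper pivot at (277,254) and the keeper pin at (272,202). The bystanders are the pin (340,187), flat die (333,214) and pilot (257,277). The turquoise look-alikes at (236,138) and (229,196) are not on the gutter. I'll confirm this in one enlarged crop.

Run:
```python
from h import *
a=load('t0');cv2.imwrite('pics/t0c.png',cv2.resize(a['color'][145:297,220:360],None,fx=3.9,fy=3.9,interpolation=cv2.INTER_CUBIC))
```

```text
(no output)
```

View pics/t0c.png

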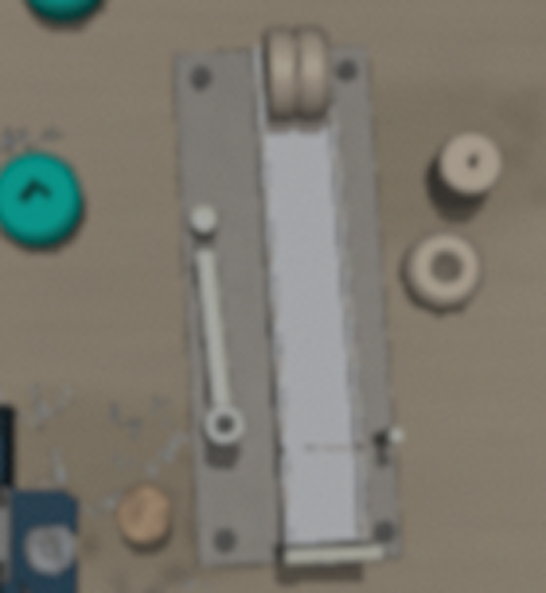

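The crop confirms the scene: the die is at crop (297,75) in the gutter, the keeper pin at (203,218), the pivot at (225,424), the stop top at (334,552) and the rest post at (397,436). Only the grey wheel on its rim in the gutter fits the description. The pale flat ring (443,270) and the turquoise ones do not.

Run:
```python
from h import *
a=load('t0');b=load('s0')
def P(x,y,z): return ray(a,220+x/3.9-.4,145+y/3.9-.4,z)
obs=[]
for n,x,y,g in [('pin',203,218,None and 0),('tl',175,52,(None,-65,8)),('bl',200,564,(None,-65,8)),('tr',366,46,(None,45,8)),('br',400,556,(None,45,8)),('pivot',225,424,(56,-50,85)),('stop',334,552,(122,0,93)),('rest',397,436,(None,36,80)),('die',297,76,(-129,0,62))]:
    z=(g[2] if g else 115)/1000
    p=P(x,y,z)*1000; print(n,p.round(1)); 
    if g: obs.append((p,g))
from scipy.optimize import least_squares
def G(q,p):
    d=p[:2]-q[:2]; c,s=np.cos(q[2]),np.sin(q[2]); return np.array([c*d[0]+s*d[1],-s*d[0]+c*d[1]])
def f(q):
    r=[]
    for p,g in obs:
        x,y=G(q,p)
        if g[0] is not None:r.append((x-g[0]))
        r.append(y-g[1])
    return r
q=least_squares(f,[420,0,3.1]).x
print(q,np.round(f(q),1)); np.save('q.npy',q)
print('pin g',G(q,P(203,218,.115)*1000))
c,s=np.cos(q[2]),np.sin(q[2])
def W(x,y,z): return np.array([q[0]+c*x-s*y,q[1]+s*x+c*y,z])/1000
im=cv2.resize(b['color'],None,fx=1.5,fy=1.5)
im=cv2.resize(b['color'][160:300,180:350],None,fx=4,fy=4,interpolation=cv2.INTER_CUBIC)
for g in [(-129,0,50),(56,-50,81),(118,0,93),(126,0,93),(70,0,53),(-150,-18,30),(-150,18,30),(70,18,61)]:
    u=(proj(b,W(*g))-[180,160])*4; cv2.drawMarker(im,tuple(int(k) for k in u),(0,0,255),0,10)
cv2.imwrite('pics/s0c.png',im)
for n,g in dict(die=(-129,0,50),behind=(-190,0,40),stop=(118,0,75)).items(): print(n,W(*g))
for n,x,y,z in[('bpin',472,160,74),('flat',443,268,28),('pilot',144,513,62)]: print(n,P(x,y,z/1e3),G(q,P(x,y,z/1e3)*1000))
```

```text
pin [552.8  19.6 115. ]
tl [663.3  32.5   8. ]
bl [381.7  18.6   8. ]
tr [667.2 -74.9   8. ]
br [386.3 -88.5   8. ]
pivot [453.3   7.9  85. ]
stop [391.2 -44.9  93. ]
rest [447.8 -78.5  80. ]
die [637.1 -31.6  62. ]
[511.00682686 -38.80634225   3.19212272] [ 1.4  1.1 -1.  -1.6 -0.7  0.4 -2.   0.   0.5  2.8 -0.8]
pin g [-44.64606094 -56.25569242]
die [ 0.63984217 -0.03229074  0.05      ]
behind [ 0.70076432 -0.02920971  0.04      ]
stop [ 0.39315744 -0.04476635  0.075     ]
bpin [ 0.58991441 -0.12099661  0.074     ] [-74.6555508   86.07087163]
flat [ 0.53914487 -0.11203752  0.028     ] [-24.40332598  74.55892166]
pilot [0.40915003 0.04832655 0.062     ] [ 97.32583253 -92.16631429]
```

View pics/s0c.png

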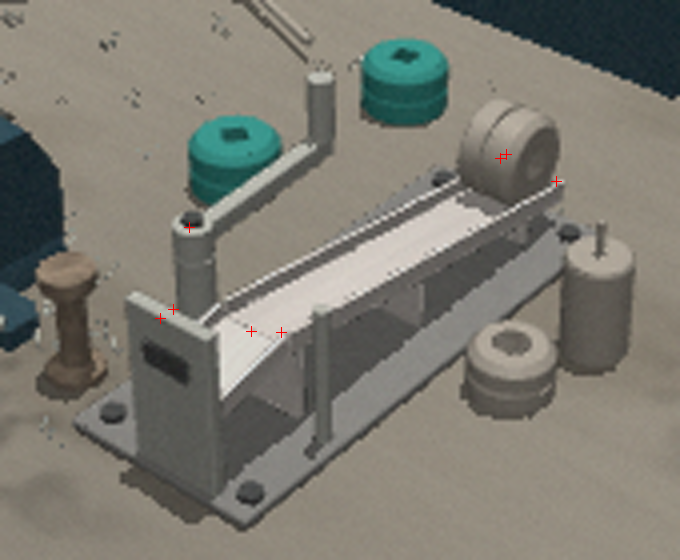

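Request:
carry_out:
  commands:
    - {"claw": 0, "offset": [-5.3, -3.7, 0], "twist": -3.16}
    - {"claw": 0, "offset": [-5.3, -3.7, 0], "twist": -3.16}
    - {"claw": 0, "offset": [-5.3, -3.7, 0], "twist": -3.16}
    - {"claw": 0, "offset": [-5.3, -3.7, 0], "twist": -3.16}
    - {"claw": 0, "offset": [-5.3, -3.7, 0], "twist": -3.16}
  force: 40

```text
time: 0.52
tcp_pos: [0.266, 0.4386, 0.2309]
eef_rot: [-0.025, 1.0, -0.001, 0.0]
wrist_force: [0.6, 0.5, -0.8]
finger_gap: 0.0254
gripper_force: 0.0
```

```bash
cat >> h.py <<'E'
from scipy.spatial.transform import Rotation as Rn
def where():
    q=np.load('q.npy'); s=read_state(); p=np.array(s['tcp_pos'])*1000; c,si=np.cos(q[2]),np.sin(q[2])
    d=p[:2]-q[:2]; g=np.array([c*d[0]+si*d[1],-si*d[0]+c*d[1],p[2]])
    R=Rn.from_quat(s['eef_rot']).as_matrix(); yaw=np.arctan2(R[1,0],R[0,0])
    print('t',round(s['time'],2),'g',g.round(1),'W',p.round(1),'twist needed',round(np.degrees((yaw-q[2]+np.pi)%(2*np.pi)-np.pi)/5,2),'F',np.round(s['wrist_force'],1),'gap',round(s['finger_gap'],4),'tilt',R[:,2].round(3))
    return g,R,c,si
def go(x,y,z):
    g,R,c,s=where(); d=np.array([x,y,z])-g; w=np.array([c*d[0]-s*d[1],s*d[0]+c*d[1],d[2]]); print('to',(x,y,z),'offset',(R.T@w/30).round(2))
E
python3 -c "
from h import *
go(-187,0,230)"
```

```text
t 0.52 g [ 220.6 -489.1  230.9] W [266.  438.6 230.9] twist needed -0.02 F [ 0.6  0.5 -0.8] gap 0.0254 tilt [ 0.    -0.001 -1.   ]
to (-187, 0, 230) offset [-13.61 -16.29   0.05]
```

Request:
carry_out:
  commands:
    - {"claw": 0, "offset": [-4.3, -5.1, 0], "twist": 0}
    - {"claw": 0, "offset": [-4.3, -5.1, 0], "twist": 0}
    - {"claw": 0, "offset": [-4.3, -5.1, 0], "twist": 0}
    - {"claw": 0, "offset": [-4.3, -5.1, 0], "twist": 0}
    - {"claw": 0, "offset": [-4.3, -5.1, 0], "twist": 0}

```text
time: 0.93
tcp_pos: [0.4023, 0.2922, 0.2309]
eef_rot: [-0.024, 1.0, -0.0, -0.0]
wrist_force: [0.4, 0.7, 0.3]
finger_gap: -0.0001
gripper_force: 0.0
```

Request:
carry_out:
  commands:
    - {"claw": 0, "offset": [-4.3, -5.1, 0], "twist": 0}
    - {"claw": 0, "offset": [-4.3, -5.1, 0], "twist": 0}
    - {"claw": 0, "offset": [-4.3, -5.1, 0], "twist": 0}
    - {"claw": 0, "offset": [-4.3, -5.1, 0], "twist": 0}
    - {"claw": 0, "offset": [-4.3, -5.1, 0], "twist": 0}

```text
time: 1.35
tcp_pos: [0.5388, 0.1456, 0.2306]
eef_rot: [-0.024, 1.0, -0.0, -0.0]
wrist_force: [0.8, -0.1, 0.6]
finger_gap: -0.0001
gripper_force: 0.0
```

```bash
python3 -c "
from h import *
go(-187,0,230)"
```

```text
t 1.35 g [ -37.  -182.8  230.6] W [538.8 145.6 230.6] twist needed -0.02 F [ 0.8 -0.1  0.6] gap -0.0001 tilt [-0.001 -0.001 -1.   ]
to (-187, 0, 230) offset [-5.01 -6.08  0.02]
```

Request:
carry_out:
  commands:
    - {"claw": 0, "offset": [-4.3, -5.1, 0], "twist": 0}
    - {"claw": 0, "offset": [-4.3, -5.1, 0], "twist": 0}
    - {"claw": 0, "offset": [-4.3, -5.1, 0], "twist": 0}
    - {"claw": 0, "offset": [-4.3, -5.1, 0], "twist": 0}
    - {"claw": 0, "offset": [-4.3, -5.1, 0], "twist": 0}

```text
time: 1.77
tcp_pos: [0.6752, -0.0008, 0.23]
eef_rot: [-0.024, 1.0, -0.0, -0.001]
wrist_force: [0.8, 0.4, 0.2]
finger_gap: -0.0001
gripper_force: 0.0
```

Request:
carry_out:
  commands:
    - {"claw": 0, "offset": [0, 0, 0], "twist": 0}
    - {"claw": 0, "offset": [0, 0, 0], "twist": 0}

```text
time: 1.93
tcp_pos: [0.6744, 0.0001, 0.2285]
eef_rot: [-0.024, 1.0, 0.0, -0.002]
wrist_force: [-0.4, 0.1, 0.7]
finger_gap: -0.0001
gripper_force: 0.0
```

```bash
python3 -c "
from h import *
go(-187,0,33)"
```

```text
t 1.93 g [-165.1  -30.6  228.5] W [6.744e+02 1.000e-01 2.285e+02] twist needed -0.04 F [-0.4  0.1  0.7] gap -0.0001 tilt [-0.004  0.    -1.   ]
to (-187, 0, 33) offset [-0.76 -1.02  6.51]
```

Request:
carry_out:
  commands:
    - {"claw": 0, "offset": [-0.76, -1.02, 0], "twist": 0}
    - {"claw": 0, "offset": [-0.76, -1.02, 2], "twist": 0}
    - {"claw": 0, "offset": [-0.76, -1.02, 4], "twist": 0}
    - {"claw": 0, "offset": [-0.76, -1.02, 6], "twist": 0}
    - {"claw": 0, "offset": [-0.76, -1.02, 6], "twist": 0}

```text
time: 2.35
tcp_pos: [0.6977, -0.0262, 0.0635]
eef_rot: [-0.026, 1.0, 0.0, 0.0]
wrist_force: [0.6, 0.4, 0.5]
finger_gap: -0.0003
gripper_force: 0.0
```

```bash
python3 -c "
from h import *
go(-187,0,33)
a=shot('top','t1')['color'];b=shot('scene','s1')['color']
f=lambda i:cv2.resize(i,(390,420),interpolation=cv2.INTER_CUBIC)
cv2.imwrite('pics/c1.png',np.hstack([f(a[120:260,240:370]),f(b[120:260,230:360])]))"
```

```text
t 2.35 g [-187.1   -3.2   63.5] W [697.7 -26.2  63.5] twist needed 0.01 F [0.6 0.4 0.5] gap -0.0003 tilt [ 0.001  0.    -1.   ]
to (-187, 0, 33) offset [ 0.   -0.11  1.02]
```

View pics/c1.png

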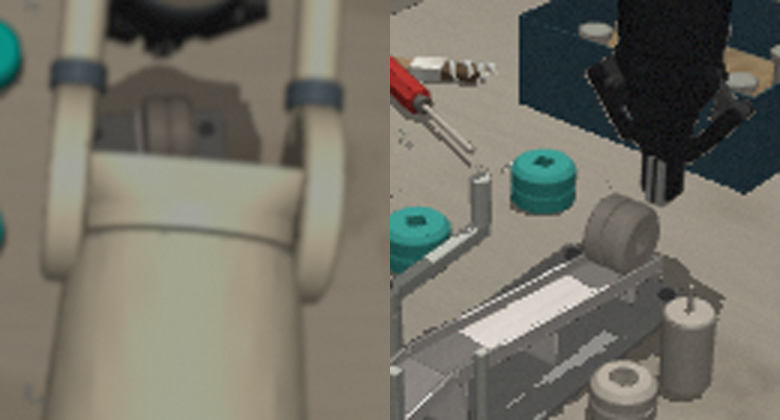

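The die stands at rest, and the shut fingers are behind it in line with the gutter (scene crop 660,180). The black finger linkages stick out sideways, so I'll measure their clearance to the keeper pin.

Run:
```python
from h import *
g,R,c,s=where(); b=load('s1'); p=np.array(read_state()['tcp_pos']); n=R[:,0]; o=-b['R'].T@b['t']
im=b['color'].astype(int); m=(im.max(2)<48)&((im.max(2)-im.min(2))<14)
best={}
for v,u in zip(*np.nonzero(m[120:195,270:375])):
    d=b['R'].T@np.linalg.solve(b['mtx'],[u+270,v+120,1.]); X=o+d*(n@(p-o))/(n@d); l=R.T@(X-p)*1000
    k=int(-l[2]//8*8); e=best.setdefault(k,[0,0]); e[0]=min(e[0],l[1]); e[1]=max(e[1],l[1])
for k in sorted(best): print(k,np.round(best[k]))
```

```text
t 2.45 g [-181.7   -3.9   54.3] W [692.3 -25.7  54.3] twist needed 0.01 F [-0.   1.  -2.1] gap 0.0001 tilt [-0.017  0.002 -1.   ]
-8 [0. 6.]
0 [-11.  15.]
8 [-16.  15.]
16 [-17.  16.]
24 [-65.  16.]
32 [-21.  35.]
40 [-30.  41.]
48 [-37.  46.]
56 [-43.  52.]
64 [-49.  61.]
72 [-58.  66.]
80 [-62.  66.]
88 [-68.  61.]
96 [-63.  49.]
104 [-43.  44.]
112 [-43.  42.]
120 [-40.  43.]
128 [-41.  43.]
136 [-43.  43.]
144 [-42.  31.]
152 [-43.   0.]
160 [-43.   0.]
```

```bash
python3 -c "
from h import *
print(np.round(read_state()['joint_positions'],2))
go(-190,0,55)"
```

```text
[-0.09  0.39  1.2   0.    1.57 -1.71]
t 2.45 g [-181.7   -3.9   54.3] W [692.3 -25.7  54.3] twist needed 0.01 F [-0.   1.  -2.1] gap 0.0001 tilt [-0.017  0.002 -1.   ]
to (-190, 0, 55) offset [-0.27 -0.13 -0.03]
```

Request:
carry_out:
  commands:
    - {"claw": 0, "offset": [-0.27, -0.13, 0], "twist": 1.3}
    - {"claw": 0, "offset": [-0.27, -0.13, 0], "twist": 2.6}
    - {"claw": 0, "offset": [-0.27, -0.13, 0], "twist": 3.9}
    - {"claw": 0, "offset": [-0.27, -0.13, 0], "twist": 5.2}
    - {"claw": 0, "offset": [-0.27, -0.13, 0], "twist": 6.5}

```text
time: 2.87
tcp_pos: [0.7076, -0.03, 0.0694]
eef_rot: [0.258, 0.966, 0.001, 0.002]
wrist_force: [-0.0, 0.8, -0.7]
finger_gap: 0.0001
gripper_force: 0.0
```

Request:
carry_out:
  commands:
    - {"claw": 0, "offset": [0, 0, 0], "twist": 1.3}
    - {"claw": 0, "offset": [0, 0, 0], "twist": 2.5}
    - {"claw": 0, "offset": [0, 0, 0], "twist": 2.5}
    - {"claw": 0, "offset": [0, 0, 0], "twist": 2.5}

```text
time: 3.2
tcp_pos: [0.7074, -0.0303, 0.0682]
eef_rot: [0.358, 0.934, 0.001, 0.002]
wrist_force: [1.0, -0.3, -0.1]
finger_gap: 0.0003
gripper_force: 0.0
```

```bash
python3 -c "
from h import *
go(-187,0,34)"
```

```text
t 3.2 g [-196.6    1.5   68.2] W [707.4 -30.3  68.2] twist needed -8.96 F [ 1.  -0.3 -0.1] gap 0.0003 tilt [ 0.004 -0.    -1.   ]
to (-187, 0, 34) offset [ 0.26 -0.19  1.14]
```

Request:
carry_out:
  commands:
    - {"claw": 0, "offset": [0.26, -0.19, 0.4], "twist": 0}
    - {"claw": 0, "offset": [0.26, -0.19, 0.8], "twist": 0}
    - {"claw": 0, "offset": [0.26, -0.19, 1.14], "twist": 0}
    - {"claw": 0, "offset": [0.26, -0.19, 1.14], "twist": 0}
    - {"claw": 0, "offset": [0.26, -0.19, 1.14], "twist": 0}

```text
time: 3.62
tcp_pos: [0.6963, -0.0299, 0.0291]
eef_rot: [0.359, 0.933, -0.0, -0.001]
wrist_force: [0.1, 0.3, 0.2]
finger_gap: 0.0
gripper_force: 0.0
```

```bash
python3 -c "
from h import *
go(-150,0,34);go(-50,0,48);go(50,0,62)"
```

```text
t 3.62 g [-185.5    0.5   29.1] W [696.3 -29.9  29.1] twist needed -9.0 F [0.1 0.3 0.2] gap 0.0 tilt [-0.002  0.    -1.   ]
to (-150, 0, 34) offset [ 0.85 -0.83 -0.16]
t 3.62 g [-185.5    0.5   29.1] W [696.3 -29.9  29.1] twist needed -9.0 F [0.1 0.3 0.2] gap 0.0 tilt [-0.002  0.    -1.   ]
to (-50, 0, 48) offset [ 3.21 -3.18 -0.62]
t 3.62 g [-185.5    0.5   29.1] W [696.3 -29.9  29.1] twist needed -9.0 F [0.1 0.3 0.2] gap 0.0 tilt [-0.002  0.    -1.   ]
to (50, 0, 62) offset [ 5.57 -5.54 -1.08]
```

Request:
carry_out:
  commands:
    - {"claw": 0, "offset": [0.12, -0.12, -0.25], "twist": 0}
    - {"claw": 0, "offset": [0.27, -0.27, -0.25], "twist": 0}
    - {"claw": 0, "offset": [0.42, -0.42, -0.25], "twist": 0}
    - {"claw": 0, "offset": [0.57, -0.57, -0.25], "twist": 0}
    - {"claw": 0, "offset": [0.72, -0.72, -0.25], "twist": 0}

```text
time: 4.03
tcp_pos: [0.6668, -0.0318, 0.0394]
eef_rot: [0.36, 0.933, 0.0, 0.002]
wrist_force: [2.8, -0.0, 1.5]
finger_gap: -0.0002
gripper_force: 1.1
```

```bash
python3 -c "
from h import *
go(-60,0,47)
c=shot('scene','s2')['color']
cv2.imwrite('pics/c2.png',cv2.resize(c[120:260,230:360],(520,560),interpolation=cv2.INTER_CUBIC))"
```

```text
t 4.03 g [-156.     0.9   39.4] W [666.8 -31.8  39.4] twist needed -9.01 F [ 2.8 -0.   1.5] gap -0.0002 tilt [ 0.004 -0.    -1.   ]
to (-60, 0, 47) offset [ 2.28 -2.24 -0.26]
```

View pics/c2.png

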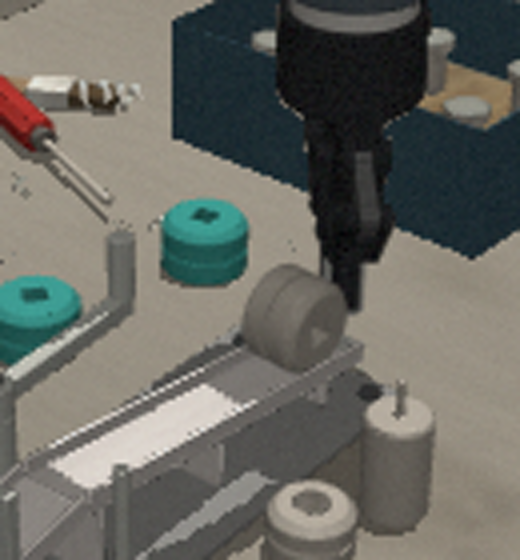

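The corner of the fingers touches the die (crop 340,290) below its centre and the die has started up the gutter. The linkages clear it, so I'll continue.

Request:
carry_out:
  commands:
    - {"claw": 0, "offset": [0.15, -0.15, 0.02], "twist": 0}
    - {"claw": 0, "offset": [0.3, -0.3, 0.04], "twist": 0}
    - {"claw": 0, "offset": [0.45, -0.45, 0.05], "twist": 0}
    - {"claw": 0, "offset": [0.6, -0.6, 0.05], "twist": 0}
    - {"claw": 0, "offset": [0.75, -0.75, 0.05], "twist": 0}

```text
time: 4.5
tcp_pos: [0.6341, -0.0332, 0.0365]
eef_rot: [0.359, 0.933, 0.0, 0.0]
wrist_force: [2.9, 0.1, 1.9]
finger_gap: -0.0002
gripper_force: 1.7
```

```bash
python3 -c "
from h import *
go(-60,0,47)"
```

```text
t 4.5 g [-123.2    0.6   36.5] W [634.1 -33.2  36.5] twist needed -9.01 F [2.9 0.1 1.9] gap -0.0002 tilt [ 0.001 -0.    -1.   ]
to (-60, 0, 47) offset [ 1.5  -1.48 -0.35]
```

Request:
carry_out:
  commands:
    - {"claw": 0, "offset": [0.15, -0.15, -0.035], "twist": 0}
    - {"claw": 0, "offset": [0.3, -0.3, -0.07], "twist": 0}
    - {"claw": 0, "offset": [0.45, -0.45, -0.105], "twist": 0}
    - {"claw": 0, "offset": [0.6, -0.6, -0.14], "twist": 0}
    - {"claw": 0, "offset": [0.75, -0.75, -0.175], "twist": 0}

```text
time: 4.92
tcp_pos: [0.6022, -0.0348, 0.0419]
eef_rot: [0.359, 0.933, 0.0, 0.0]
wrist_force: [2.7, -0.6, 0.8]
finger_gap: 0.0001
gripper_force: 1.6
```

Request:
carry_out:
  commands:
    - {"claw": 0, "offset": [0.15, -0.15, -0.035], "twist": 0}
    - {"claw": 0, "offset": [0.3, -0.3, -0.07], "twist": 0}
    - {"claw": 0, "offset": [0.45, -0.45, -0.105], "twist": 0}
    - {"claw": 0, "offset": [0.6, -0.6, -0.14], "twist": 0}
    - {"claw": 0, "offset": [0.75, -0.75, -0.175], "twist": 0}

```text
time: 5.33
tcp_pos: [0.5703, -0.0363, 0.0469]
eef_rot: [0.36, 0.933, -0.0, -0.0]
wrist_force: [2.9, -0.7, 2.0]
finger_gap: 0.0
gripper_force: 1.5
```

```bash
python3 -c "
from h import *
go(50,0,62)
c=shot('scene','s3')['color']
cv2.imwrite('pics/c3.png',cv2.resize(c[120:280,220:360],(525,600),interpolation=cv2.INTER_CUBIC))"
```

```text
t 5.33 g [-59.3   0.5  46.9] W [570.3 -36.3  46.9] twist needed -9.01 F [ 2.9 -0.7  2. ] gap 0.0 tilt [-0.  0. -1.]
to (50, 0, 62) offset [ 2.59 -2.57 -0.5 ]
```

View pics/c3.png

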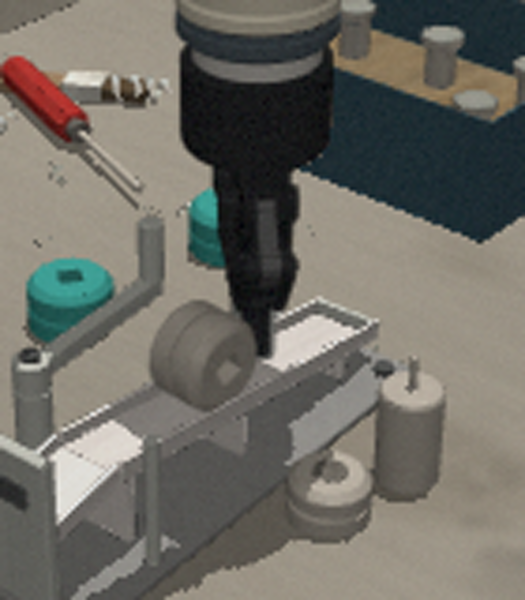

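The die (crop 205,355) is rolling up the gutter ahead of the fingers, and the gripper clears the keeper pin (150,250).

Request:
carry_out:
  commands:
    - {"claw": 0, "offset": [0.15, -0.15, -0.04], "twist": 0}
    - {"claw": 0, "offset": [0.3, -0.3, -0.08], "twist": 0}
    - {"claw": 0, "offset": [0.45, -0.45, -0.12], "twist": 0}
    - {"claw": 0, "offset": [0.6, -0.6, -0.15], "twist": 0}
    - {"claw": 0, "offset": [0.75, -0.75, -0.18], "twist": 0}

```text
time: 5.8
tcp_pos: [0.5387, -0.0379, 0.0526]
eef_rot: [0.359, 0.933, 0.0, 0.0]
wrist_force: [3.8, 0.2, 2.0]
finger_gap: 0.0
gripper_force: 1.7
```

Request:
carry_out:
  commands:
    - {"claw": 0, "offset": [0.15, -0.15, -0.035], "twist": 0}
    - {"claw": 0, "offset": [0.3, -0.3, -0.07], "twist": 0}
    - {"claw": 0, "offset": [0.45, -0.45, -0.105], "twist": 0}
    - {"claw": 0, "offset": [0.6, -0.6, -0.14], "twist": 0}
    - {"claw": 0, "offset": [0.75, -0.75, -0.175], "twist": 0}

```text
time: 6.22
tcp_pos: [0.5067, -0.0395, 0.0576]
eef_rot: [0.359, 0.933, 0.0, -0.0]
wrist_force: [2.3, -0.6, 1.5]
finger_gap: -0.0
gripper_force: 1.5
```

```bash
python3 -c "
from h import *
go(40,0,61)"
```

```text
t 6.22 g [ 4.3  0.5 57.6] W [506.7 -39.5  57.6] twist needed -9.01 F [ 2.3 -0.6  1.5] gap -0.0 tilt [-0.  0. -1.]
to (40, 0, 61) offset [ 0.85 -0.83 -0.11]
```

Request:
carry_out:
  commands:
    - {"claw": 0, "offset": [0.12, -0.12, 0], "twist": 0}
    - {"claw": 0, "offset": [0.24, -0.24, -0.01], "twist": 0}
    - {"claw": 0, "offset": [0.36, -0.36, -0.03], "twist": 0}
    - {"claw": 0, "offset": [0.48, -0.48, -0.05], "twist": 0}
    - {"claw": 0, "offset": [0.6, -0.6, -0.07], "twist": 0}

```text
time: 6.63
tcp_pos: [0.4817, -0.0409, 0.0598]
eef_rot: [0.359, 0.933, -0.0, 0.0]
wrist_force: [2.6, 0.5, 1.8]
finger_gap: -0.0
gripper_force: 1.2
```

Request:
carry_out:
  commands:
    - {"claw": 0, "offset": [0.1, -0.1, -0.02], "twist": 0}
    - {"claw": 0, "offset": [0.2, -0.2, -0.04], "twist": 0}
    - {"claw": 0, "offset": [0.3, -0.3, -0.06], "twist": 0}
    - {"claw": 0, "offset": [0.3, -0.3, -0.06], "twist": 0}
    - {"claw": 0, "offset": [0.3, -0.3, -0.06], "twist": 0}

```text
time: 7.05
tcp_pos: [0.4689, -0.0413, 0.0612]
eef_rot: [0.36, 0.933, -0.0, -0.0]
wrist_force: [-0.3, -0.0, -0.2]
finger_gap: 0.0
gripper_force: 0.0
```

```bash
python3 -c "
from h import *
go(50,0,61)
c=shot('scene','s4')['color']
cv2.imwrite('pics/c4.png',cv2.resize(c[140:300,200:340],(525,600),interpolation=cv2.INTER_CUBIC))"
```

```text
t 7.05 g [42.2  0.4 61.2] W [468.9 -41.3  61.2] twist needed -9.01 F [-0.3 -0.  -0.2] gap 0.0 tilt [-0.001  0.    -1.   ]
to (50, 0, 61) offset [ 0.19 -0.18  0.01]
```

View pics/c4.png

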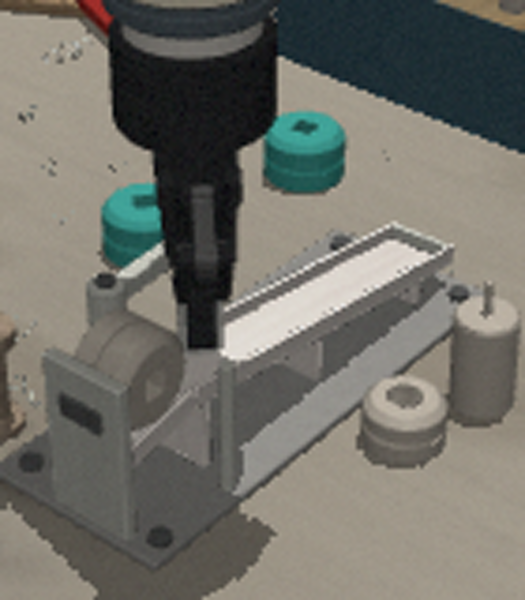

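The die lies against the end stop (crop 130,370) and the force on the fingers is zero. I'll withdraw upward and work round to the open side of the keeper pin.

Request:
carry_out:
  commands:
    - {"claw": 0, "offset": [-0.2, 0.2, -0.6], "twist": 0}
    - {"claw": 0, "offset": [-0.2, 0.2, -1.6], "twist": 0}
    - {"claw": 0, "offset": [-0.2, 0.2, -2.6], "twist": 0}
    - {"claw": 0, "offset": [-0.2, 0.2, -3.2], "twist": 0}
    - {"claw": 0, "offset": [-0.2, 0.2, -3.2], "twist": 0}

```text
time: 7.52
tcp_pos: [0.4799, -0.0412, 0.1627]
eef_rot: [0.359, 0.933, 0.001, 0.004]
wrist_force: [0.7, -0.0, -0.4]
finger_gap: 0.0
gripper_force: 0.0
```

```bash
python3 -c "
from h import *
go(-45,-92,155)
print(np.round(read_state()['joint_positions'],2))
c=shot('top','t5')
cv2.imwrite('pics/c5.png',cv2.resize(c['color'][145:297,220:360],None,fx=3.9,fy=3.9,interpolation=cv2.INTER_CUBIC))"
```

```text
t 7.52 g [ 31.2   0.8 162.7] W [479.9 -41.2 162.7] twist needed -9.01 F [ 0.7 -0.  -0.4] gap 0.0 tilt [ 0.008 -0.001 -1.   ]
to (-45, -92, 155) offset [0.4  3.98 0.27]
[-0.16 -0.24  1.67  0.    1.71 -0.99]
```

Request:
carry_out:
  commands:
    - {"claw": 0, "offset": [0.1, 0.9, 0.2], "twist": 1.3}
    - {"claw": 0, "offset": [0.2, 1.9, 0.2], "twist": 2.6}
    - {"claw": 0, "offset": [0.3, 2.9, 0.2], "twist": 3.9}
    - {"claw": 0, "offset": [0.4, 3.98, 0.2], "twist": 5.2}
    - {"claw": 0, "offset": [0.4, 3.98, 0.2], "twist": 6.5}

```text
time: 7.98
tcp_pos: [0.5501, 0.0596, 0.1482]
eef_rot: [0.607, 0.795, -0.0, -0.002]
wrist_force: [-0.8, -0.8, 0.1]
finger_gap: 0.0002
gripper_force: 0.0
```

Request:
carry_out:
  commands:
    - {"claw": 0, "offset": [0, 0, 0], "twist": 1.3}
    - {"claw": 0, "offset": [0, 0, 0], "twist": 2.5}
    - {"claw": 0, "offset": [0, 0, 0], "twist": 2.5}

```text
time: 8.23
tcp_pos: [0.5484, 0.0559, 0.1491]
eef_rot: [0.69, 0.723, -0.001, -0.001]
wrist_force: [-0.5, 0.0, 0.3]
finger_gap: -0.0002
gripper_force: 0.0
```

```bash
python3 -c "
from h import *
go(-45,-92,90)"
```

```text
t 8.23 g [-42.1 -92.7 149.1] W [548.4  55.9 149.1] twist needed -18.04 F [-0.5  0.   0.3] gap -0.0002 tilt [-0.004 -0.    -1.   ]
to (-45, -92, 90) offset [-0.02  0.1   1.97]
```

Request:
carry_out:
  commands:
    - {"claw": 0, "offset": [-0.02, 0.1, 0.7], "twist": 0}
    - {"claw": 0, "offset": [-0.02, 0.1, 1.4], "twist": 0}
    - {"claw": 0, "offset": [-0.02, 0.1, 1.97], "twist": 0}
    - {"claw": 0, "offset": [-0.02, 0.1, 1.97], "twist": 0}
    - {"claw": 0, "offset": [-0.02, 0.1, 1.97], "twist": 0}

```text
time: 8.65
tcp_pos: [0.5508, 0.055, 0.0904]
eef_rot: [0.689, 0.725, -0.001, -0.001]
wrist_force: [0.3, -0.5, 0.2]
finger_gap: 0.0002
gripper_force: 0.0
```

```bash
cat >> h.py <<'E'
def arc(th0,n,step=0.055,gap=18,z=90):
    """5-row offsets for the tool following the pin from angle th0 downwards"""
    g,R,c,s=where(); q=np.load('q.npy'); yaw0=np.arctan2(R[1,0],R[0,0])-q[2]
    for i in range(1,n+1):
        th=max(th0-step*i,-.2); t=np.array([np.cos(th),np.sin(th)])
        x,y=np.array([56,-50])+100*np.array([-np.sin(th),np.cos(th)])-gap*t
        d=np.array([x,y,z])-g; w=np.array([c*d[0]-s*d[1],s*d[0]+c*d[1],d[2]])
        tw=np.degrees((yaw0-(th+np.pi)+np.pi)%(2*np.pi)-np.pi)/5
        print(round(th,3),(x.round(1),y.round(1)),(R.T@w/30).round(2),round(tw,2))
E
python3 -c "
from h import *
arc(1.70,32,.055)"
```

```text
t 8.65 g [-44.5 -91.7  90.4] W [550.8  55.   90.4] twist needed -17.98 F [ 0.3 -0.5  0.2] gap 0.0002 tilt [-0.004 -0.    -1.   ]
1.645 (np.float64(-42.4), np.float64(-75.4)) [-0.54 -0.07  0.01] -0.83
1.59 (np.float64(-43.6), np.float64(-69.9)) [-0.73 -0.03  0.01] -0.2
1.535 (np.float64(-44.6), np.float64(-64.4)) [-0.91  0.    0.01] 0.43
1.48 (np.float64(-45.2), np.float64(-58.9)) [-1.1   0.02  0.01] 1.06
1.425 (np.float64(-45.6), np.float64(-53.3)) [-1.28  0.03  0.01] 1.69
1.37 (np.float64(-45.6), np.float64(-47.7)) [-1.47  0.03  0.01] 2.32
1.315 (np.float64(-45.3), np.float64(-42.1)) [-1.65  0.02  0.01] 2.95
1.26 (np.float64(-44.7), np.float64(-36.6)) [-1.84  0.    0.01] 3.58
1.205 (np.float64(-43.8), np.float64(-31.0)) [-2.02 -0.03  0.01] 4.21
1.15 (np.float64(-42.6), np.float64(-25.6)) [-2.2  -0.07  0.01] 4.84
1.095 (np.float64(-41.1), np.float64(-20.2)) [-2.38 -0.12  0.01] 5.47
1.04 (np.float64(-39.4), np.float64(-14.9)) [-2.56 -0.17  0.02] 6.1
0.985 (np.float64(-37.3), np.float64(-9.7)) [-2.73 -0.24  0.02] 6.73
0.93 (np.float64(-34.9), np.float64(-4.6)) [-2.9  -0.32  0.02] 7.36

[... 529 characters left out ...]
1.26  0.02] 12.4
0.435 (np.float64(-2.5), np.float64(33.1)) [-4.16 -1.41  0.02] 13.03
0.38 (np.float64(2.2), np.float64(36.2)) [-4.26 -1.56  0.02] 13.66
0.325 (np.float64(7.0), np.float64(39.0)) [-4.36 -1.72  0.02] 14.29
0.27 (np.float64(12.0), np.float64(41.6)) [-4.44 -1.89  0.02] 14.92
0.215 (np.float64(17.1), np.float64(43.9)) [-4.52 -2.06  0.02] 15.55
0.16 (np.float64(22.3), np.float64(45.9)) [-4.58 -2.23  0.02] 16.18
0.105 (np.float64(27.6), np.float64(47.6)) [-4.64 -2.41  0.02] 16.81
0.05 (np.float64(33.0), np.float64(49.0)) [-4.69 -2.59  0.02] 17.44
-0.005 (np.float64(38.5), np.float64(50.1)) [-4.72 -2.77  0.03] 18.07
-0.06 (np.float64(44.0), np.float64(50.9)) [-4.75 -2.96  0.03] 18.7
```

Request:
carry_out:
  commands:
    - {"claw": 0, "offset": [-0.36, 0, 0], "twist": 0}
    - {"claw": 0, "offset": [-0.6, 0, 0], "twist": 0}
    - {"claw": 0, "offset": [-0.82, 0, 0], "twist": 0.2}
    - {"claw": 0, "offset": [-1.02, 0.02, 0], "twist": 0.8}
    - {"claw": 0, "offset": [-1.2, 0.03, 0], "twist": 1.4}

```text
time: 9.07
tcp_pos: [0.5555, 0.0182, 0.0937]
eef_rot: [0.733, 0.68, 0.001, 0.001]
wrist_force: [0.6, 1.0, 1.0]
finger_gap: -0.0003
gripper_force: 0.3
```

```bash
python3 -c "
from h import *
arc(1.45,10)
c=shot('scene','s6')['color']
cv2.imwrite('pics/c6.png',cv2.resize(c[140:300,200:340],(525,600),interpolation=cv2.INTER_CUBIC))"
```

```text
t 9.07 g [-47.3 -54.6  93.7] W [555.5  18.2  93.7] twist needed -19.45 F [0.6 1.  1. ] gap -0.0003 tilt [ 0.002  0.    -1.   ]
1.395 (np.float64(-45.6), np.float64(-50.2)) [-0.15 -0.04  0.12] 0.57
1.34 (np.float64(-45.5), np.float64(-44.6)) [-0.34 -0.02  0.12] 1.2
1.285 (np.float64(-45.0), np.float64(-39.1)) [-0.52 -0.01  0.12] 1.83
1.23 (np.float64(-44.3), np.float64(-33.5)) [-0.71 -0.01  0.12] 2.46
1.175 (np.float64(-43.2), np.float64(-28.1)) [-0.9  -0.02  0.12] 3.09
1.12 (np.float64(-41.9), np.float64(-22.6)) [-1.08 -0.05  0.12] 3.72
1.065 (np.float64(-40.2), np.float64(-17.3)) [-1.26 -0.08  0.12] 4.35
1.01 (np.float64(-38.3), np.float64(-12.1)) [-1.45 -0.12  0.12] 4.98
0.955 (np.float64(-36.0), np.float64(-6.9)) [-1.63 -0.17  0.12] 5.61
0.9 (np.float64(-33.5), np.float64(-1.9)) [-1.8  -0.23  0.12] 6.24
```

View pics/c6.png

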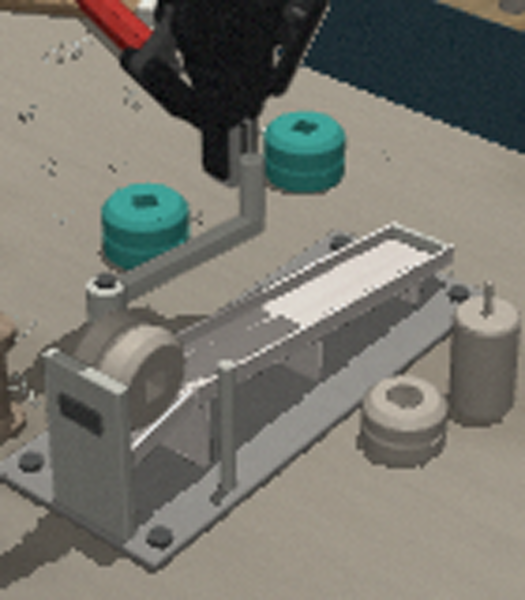

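The die is seated and the fingers push on the pin (crop 250,180) from the open side. The bar has begun to move, so I'll follow the arc.

Request:
carry_out:
  commands:
    - {"claw": 0, "offset": [-0.15, -0.02, 0.05], "twist": 0.57}
    - {"claw": 0, "offset": [-0.34, -0.01, 0.1], "twist": 1.2}
    - {"claw": 0, "offset": [-0.52, 0, 0.1], "twist": 1.8}
    - {"claw": 0, "offset": [-0.71, 0, 0.1], "twist": 2.45}
    - {"claw": 0, "offset": [-0.9, -0.02, 0.1], "twist": 3.1}

```text
time: 9.53
tcp_pos: [0.5526, -0.0083, 0.0902]
eef_rot: [0.818, 0.575, 0.001, 0.0]
wrist_force: [0.3, 0.8, -0.1]
finger_gap: -0.0001
gripper_force: 0.3
```

```bash
python3 -c "
from h import *
arc(1.175,10)"
```

```text
t 9.53 g [-43.  -28.4  90.2] W [552.6  -8.3  90.2] twist needed -22.53 F [ 0.3  0.8 -0.1] gap -0.0001 tilt [ 0.001  0.    -1.   ]
1.12 (np.float64(-41.9), np.float64(-22.6)) [-0.19  0.04  0.01] 0.63
1.065 (np.float64(-40.2), np.float64(-17.3)) [-0.38  0.06  0.01] 1.26
1.01 (np.float64(-38.3), np.float64(-12.1)) [-0.56  0.06  0.01] 1.89
0.955 (np.float64(-36.0), np.float64(-6.9)) [-0.75  0.06  0.01] 2.52
0.9 (np.float64(-33.5), np.float64(-1.9)) [-0.94  0.05  0.01] 3.15
0.845 (np.float64(-30.7), np.float64(2.9)) [-1.12  0.02  0.01] 3.78
0.79 (np.float64(-27.7), np.float64(7.6)) [-1.3  -0.01  0.  ] 4.41
0.735 (np.float64(-24.4), np.float64(12.1)) [-1.49 -0.05  0.  ] 5.04
0.68 (np.float64(-20.9), np.float64(16.4)) [-1.66 -0.11  0.  ] 5.67
0.625 (np.float64(-17.1), np.float64(20.6)) [-1.84 -0.17  0.  ] 6.31
```

Request:
carry_out:
  commands:
    - {"claw": 0, "offset": [-0.19, 0.04, 0], "twist": 0.63}
    - {"claw": 0, "offset": [-0.38, 0.06, 0], "twist": 1.26}
    - {"claw": 0, "offset": [-0.56, 0.06, 0], "twist": 1.9}
    - {"claw": 0, "offset": [-0.75, 0.06, 0], "twist": 2.5}
    - {"claw": 0, "offset": [-0.94, 0.05, 0], "twist": 3.15}

```text
time: 9.95
tcp_pos: [0.5443, -0.0353, 0.0902]
eef_rot: [0.889, 0.458, 0.001, 0.0]
wrist_force: [0.1, 0.5, 0.4]
finger_gap: 0.0
gripper_force: 0.3
```

Request:
carry_out:
  commands:
    - {"claw": 0, "offset": [-0.19, 0.04, 0], "twist": 0.63}
    - {"claw": 0, "offset": [-0.38, 0.06, 0], "twist": 1.26}
    - {"claw": 0, "offset": [-0.56, 0.06, 0], "twist": 1.9}
    - {"claw": 0, "offset": [-0.75, 0.06, 0], "twist": 2.5}
    - {"claw": 0, "offset": [-0.94, 0.05, 0], "twist": 3.15}

```text
time: 10.37
tcp_pos: [0.5292, -0.0592, 0.0902]
eef_rot: [0.943, 0.332, 0.001, 0.0]
wrist_force: [-0.1, 0.7, -0.3]
finger_gap: -0.0002
gripper_force: 0.3
```

```bash
python3 -c "
from h import *
arc(.625,12)"
```

```text
t 10.37 g [-17.1  21.2  90.2] W [529.2 -59.2  90.2] twist needed -28.83 F [-0.1  0.7 -0.3] gap -0.0002 tilt [ 0.001  0.    -1.   ]
0.57 (np.float64(-13.1), np.float64(24.5)) [-0.17  0.01  0.01] 0.64
0.515 (np.float64(-8.9), np.float64(28.2)) [-0.36  0.03  0.01] 1.27
0.46 (np.float64(-4.5), np.float64(31.6)) [-0.54  0.03  0.01] 1.9
0.405 (np.float64(0.1), np.float64(34.8)) [-0.73  0.03  0.01] 2.53
0.35 (np.float64(4.8), np.float64(37.8)) [-0.92  0.02  0.01] 3.16
0.295 (np.float64(9.7), np.float64(40.4)) [-1.1  -0.    0.01] 3.79
0.24 (np.float64(14.7), np.float64(42.9)) [-1.28 -0.04  0.01] 4.42
0.185 (np.float64(19.9), np.float64(45.0)) [-1.46 -0.08  0.01] 5.05
0.13 (np.float64(25.2), np.float64(46.8)) [-1.64 -0.13  0.01] 5.68
0.075 (np.float64(30.6), np.float64(48.4)) [-1.82 -0.2   0.01] 6.31
0.02 (np.float64(36.0), np.float64(49.6)) [-1.99 -0.27  0.01] 6.94
-0.035 (np.float64(41.5), np.float64(50.6)) [-2.16 -0.35  0.  ] 7.57
```

Request:
carry_out:
  commands:
    - {"claw": 0, "offset": [-0.18, 0.02, 0], "twist": 0.63}
    - {"claw": 0, "offset": [-0.36, 0.03, 0], "twist": 1.26}
    - {"claw": 0, "offset": [-0.54, 0.03, 0], "twist": 1.9}
    - {"claw": 0, "offset": [-0.73, 0.03, 0], "twist": 2.5}
    - {"claw": 0, "offset": [-0.92, 0.02, 0], "twist": 3.15}

```text
time: 10.78
tcp_pos: [0.5081, -0.077, 0.0903]
eef_rot: [0.98, 0.199, 0.001, 0.0]
wrist_force: [0.8, 0.2, 0.1]
finger_gap: -0.0003
gripper_force: 0.3
```

Request:
carry_out:
  commands:
    - {"claw": 0, "offset": [-0.19, 0.04, 0], "twist": 0.63}
    - {"claw": 0, "offset": [-0.38, 0.06, 0], "twist": 1.26}
    - {"claw": 0, "offset": [-0.56, 0.06, 0], "twist": 1.9}
    - {"claw": 0, "offset": [-0.72, 0.06, 0], "twist": 2.5}
    - {"claw": 0, "offset": [-0.85, 0.05, 0], "twist": 3.0}

```text
time: 11.2
tcp_pos: [0.4851, -0.0885, 0.0903]
eef_rot: [0.998, 0.069, 0.001, 0.0]
wrist_force: [0.6, 0.1, 0.2]
finger_gap: -0.0005
gripper_force: 0.3
```

```bash
python3 -c "
from h import *
arc(.1,4)"
```

```text
t 11.2 g [28.3 48.3 90.3] W [485.1 -88.5  90.3] twist needed -34.99 F [0.6 0.1 0.2] gap -0.0005 tilt [ 0.002 -0.001 -1.   ]
0.045 (np.float64(33.5), np.float64(49.1)) [-0.17  0.01  0.01] 0.5
-0.01 (np.float64(39.0), np.float64(50.2)) [-0.36  0.03  0.01] 1.13
-0.065 (np.float64(44.5), np.float64(51.0)) [-0.55  0.04  0.01] 1.76
-0.12 (np.float64(50.1), np.float64(51.4)) [-0.73  0.04  0.01] 2.39
```

Request:
carry_out:
  commands:
    - {"claw": 0, "offset": [-0.12, 0.01, 0], "twist": 0.5}
    - {"claw": 0, "offset": [-0.22, 0.02, 0], "twist": 0.9}
    - {"claw": 0, "offset": [-0.3, 0.02, 0], "twist": 0.9}
    - {"claw": 0, "offset": [-0.3, 0.02, 0], "twist": 0.9}

```text
time: 11.53
tcp_pos: [0.4764, -0.0901, 0.0903]
eef_rot: [0.999, 0.032, 0.001, 0.0]
wrist_force: [-0.9, 0.5, -0.1]
finger_gap: 0.0001
gripper_force: 0.0
```

Request:
carry_out:
  commands:
    - {"claw": 0, "offset": [-0.04, 0, 0], "twist": 0}
    - {"claw": 0, "offset": [-0.04, 0, 0], "twist": 0}

```text
time: 11.7
tcp_pos: [0.4762, -0.09, 0.0902]
eef_rot: [0.999, 0.032, 0.002, 0.0]
wrist_force: [4.8, -0.6, 0.7]
finger_gap: 0.0
gripper_force: 2.3
```

```bash
python3 -c "
from h import *
where()"
```

```text
t 11.7 g [37.4 49.4 90.2] W [476.2 -90.   90.2] twist needed -35.85 F [ 4.8 -0.6  0.7] gap 0.0 tilt [ 0.003 -0.001 -1.   ]
```

Request:
carry_out:
  commands:
    - {"claw": 0, "offset": [-0.04, 0, 0], "twist": 0}
    - {"claw": 0, "offset": [-0.04, 0, 0], "twist": 0}

```text
time: 11.87
tcp_pos: [0.476, -0.09, 0.0903]
eef_rot: [0.999, 0.032, 0.003, 0.001]
wrist_force: [9.3, -0.6, -2.3]
finger_gap: 0.0002
gripper_force: 4.8
```

Request:
carry_out:
  commands:
    - {"claw": 0, "offset": [-0.04, 0, 0], "twist": 0}
    - {"claw": 0, "offset": [-0.04, 0, 0], "twist": 0}

```text
time: 12.03
tcp_pos: [0.4759, -0.09, 0.0904]
eef_rot: [0.999, 0.032, 0.004, 0.001]
wrist_force: [13.8, -0.9, -3.8]
finger_gap: -0.0003
gripper_force: 7.2
```

The force climbs with no movement, so the bar is at its limit. I'll back off along +x of the tool, lift, and check.

Request:
carry_out:
  commands:
    - {"claw": 0, "offset": [0.3, 0, 0], "twist": 0}
    - {"claw": 0, "offset": [0.9, 0, 0], "twist": 0}
    - {"claw": 0, "offset": [0.9, 0, -1.0], "twist": 0}
    - {"claw": 0, "offset": [0.9, 0, -2.2], "twist": 0}
    - {"claw": 0, "offset": [0.9, 0, -3.4], "twist": 0}

```text
time: 12.45
tcp_pos: [0.4988, -0.0877, 0.191]
eef_rot: [0.999, 0.032, -0.002, -0.001]
wrist_force: [0.4, -0.4, 0.0]
finger_gap: 0.0002
gripper_force: 0.0
```

Request:
carry_out:
  commands:
    - {"claw": 0, "offset": [1.0, 0, -0.5], "twist": 0}
    - {"claw": 0, "offset": [2.0, 0, -1], "twist": 0}
    - {"claw": 0, "offset": [2.5, 0, -1], "twist": 0}
    - {"claw": 0, "offset": [2.5, 0, -1], "twist": 0}

```text
time: 12.78
tcp_pos: [0.5765, -0.083, 0.2212]
eef_rot: [0.999, 0.032, -0.0, -0.0]
wrist_force: [1.3, 0.1, -0.7]
finger_gap: -0.0002
gripper_force: 0.0
```

```bash
python3 -c "
from h import *
where()
c=shot('scene','s7')
cv2.imwrite('pics/c7.png',cv2.resize(c['color'][150:300,180:350],(680,600),interpolation=cv2.INTER_CUBIC))"
```

```text
t 12.78 g [-63.2  47.5 221.2] W [576.5 -83.  221.2] twist needed -35.84 F [ 1.3  0.1 -0.7] gap -0.0002 tilt [-0.  0. -1.]
```

View pics/c7.png

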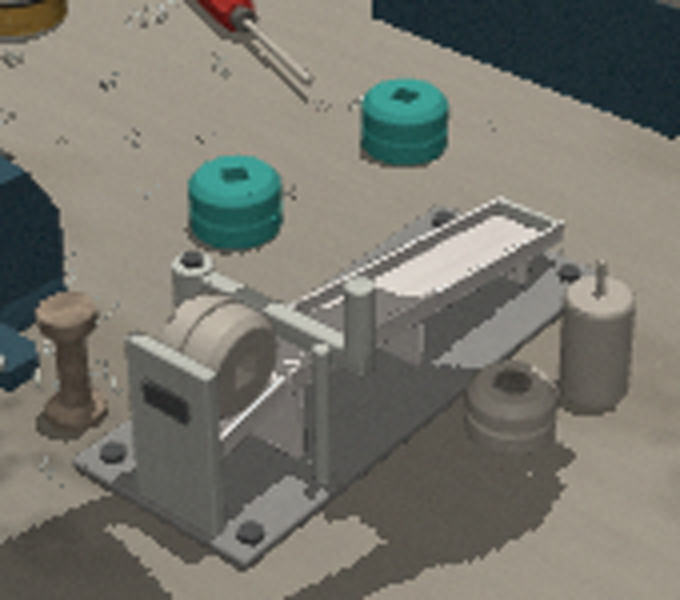

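The keeper bar lies across the gutter against the rest post (crop 320,345), the die is seated at the stop (220,350), and the bystanders have not moved. I'll hand the job in.

```bash
python3 -c "
from h import *
print(workorder.finish_job())"
```

```text
the job is handed in; nothing more can be done
None
```

The die lies against the end stop past the crest, the keeper bar is shut behind it at its limit, the bystanders look unmoved in the last picture, and the job was handed in at about 13 s; no verdict came back.

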